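# Put the generator's air cleaner back together

### The job

Reassemble the generator's air cleaner in its dark base pan, in this order: stand the slim inner element in the middle of the pan, the ring-shaped outer element around it, then the cover over both so that it stands inside the pan's rim, and last the rain cap over the neck on top of the cover. Set every part down level and centred, let go of it before taking the next, do not drop anything, and leave the bottle, the tin and the wrench where they are.

Things in the scene. Friction and masses are not known exactly. Their poses are not given: they have to be found in the camera images.
- base_pan: Air cleaner base: round dark steel pan, bolted down (does not move), 132 mm across; floor 6 mm thick, rim 18 mm high overall and 116 mm wide inside; a 34 mm black spot marks the floor's middle, a small lug sticks out on either side. Every part but the rain cap stands on its floor, 6 mm above the origin. Origin: centre of its underside, at bench level; z up.
- inner_element: Inner filter element: a slim upright paper-coloured rod with black end caps, diameter 30 mm, 62 mm tall, about 60 g, rigid. It stands upright on the bench at the start. Origin: centre of its underside; z up along its axis.
- outer_element: Outer filter element: an upright paper-coloured pleated ring (thick tube open at both ends), outer diameter 64 mm, bore 46 mm, 50 mm tall, about 120 g, rigid. It stands upright on the bench at the start. It goes around the inner element with 8 mm to spare all round. Origin: centre of its underside; z up along its axis.
- cover: Cover: grey upside-down can, open below, with a neck on top. Can: 96 mm outside, 88 mm inside, 78 mm tall, roof 4 mm thick. Neck: solid round stub, diameter 40 mm, from 78 to 106 mm above the underside; grip it here. About 300 g. Stands open side down at the start; fits inside the pan's rim with 10 mm to spare all round. Origin: centre of its lower rim's plane; z up.
- rain_cap: Rain cap: shallow bright aluminium upside-down cup, 62 mm outside, 56 mm inside, 30 mm tall, roof 4 mm thick, about 80 g. Lies open side down at the start. Put over the cover's neck (8 mm to spare all round), its roof rests on the neck's top: its origin is then 80 mm above the cover's, its rim 2 mm above the cover's roof. Origin: centre of its lower rim's plane; z up.
- oil_bottle: Bystander: black oil bottle with a red cap, 70 mm diameter, 170 mm tall, standing at the right edge of the work. Origin: centre of its underside.
- grease_tin: Bystander: steel tin, 84 mm diameter, 75 mm tall, standing at the left edge of the work. Origin: centre of its underside.
- wrench: Bystander: steel wrench, 200 mm long, lying flat across the far side of the work. Origin: on its underside; x along its length.
Not all that is in view belongs to the job. What is shaped like the cover but brown or orange is not meant. Of the things that look like the rain_cap, take the one that is farthest from the robot's base at the start.

How it is judged:
On the way, in this order (a step that is already met when the one before it is completed fails the run):
1. the slim inner element stands on the pan's floor at its middle, let go (horizontal distance between inner_element and base_pan below 0.012 m and z of inner_element in the frame of base_pan between 0.002 and 0.01 m and angle between inner_element's own z axis and vertical below 0.1 rad and linear speed of inner_element below 0.03 m/s and contact force between the fingers and inner_element below 0.05 N), for 0.2 s.
2. the ring-shaped outer element stands on the pan's floor around the inner one, let go (horizontal distance between each of inner_element, outer_element and base_pan below 0.012 m and z of inner_element in the frame of base_pan between 0.002 and 0.01 m and angle between each of inner_element, outer_element's own z axis and vertical below 0.1 rad and linear speed of each of inner_element, outer_element below 0.03 m/s and z of outer_element in the frame of base_pan between 0.002 and 0.01 m and contact force between the fingers and outer_element below 0.05 N), for 0.2 s.
3. the cover stands on the pan's floor inside its rim, over both elements, let go (horizontal distance between each of inner_element, outer_element, cover and base_pan below 0.012 m and z of inner_element in the frame of base_pan between 0.002 and 0.01 m and angle between each of inner_element, outer_element, cover's own z axis and vertical below 0.1 rad and linear speed of each of inner_element, outer_element, cover below 0.03 m/s and z of outer_element in the frame of base_pan between 0.002 and 0.01 m and z of cover in the frame of base_pan between 0.002 and 0.01 m and contact force between the fingers and cover below 0.05 N), for 0.2 s.
4. the rain cap sits level over the cover's neck, let go (horizontal distance between each of inner_element, outer_element, cover and base_pan below 0.012 m and z of inner_element in the frame of base_pan between 0.002 and 0.01 m and angle between each of inner_element, outer_element, cover, rain_cap's own z axis and vertical below 0.1 rad and linear speed of each of inner_element, outer_element, cover, rain_cap below 0.03 m/s and z of outer_element in the frame of base_pan between 0.002 and 0.01 m and z of cover in the frame of base_pan between 0.002 and 0.01 m and horizontal distance between rain_cap and cover below 0.012 m and z of rain_cap in the frame of cover between 0.076 and 0.084 m and contact force between the fingers and rain_cap below 0.05 N), for 0.2 s.
At the end, for the whole second after the job is handed in: Both elements and the cover stand on the pan's floor (within 4 mm of height), within 12 mm of its centre; the rain cap sits over the cover's neck (origin 80 mm above the cover's, within 4 mm, within 12 mm of its axis); all upright within 0.1 rad and at rest (horizontal distance between each of inner_element, outer_element, cover and base_pan below 0.012 m and z of inner_element in the frame of base_pan between 0.002 and 0.01 m and angle between each of inner_element, outer_element, cover, rain_cap's own z axis and vertical below 0.1 rad and linear speed of each of inner_element, outer_element, cover, rain_cap below 0.03 m/s and z of outer_element in the frame of base_pan between 0.002 and 0.01 m and z of cover in the frame of base_pan between 0.002 and 0.01 m and horizontal distance between rain_cap and cover below 0.012 m and z of rain_cap in the frame of cover between 0.076 and 0.084 m); the robot touches nothing.
It fails at once if the slim inner element is dropped (falls or is flung at over 0.8 m/s, untouched by the fingers: a fall of more than 30 mm) (linear speed of inner_element above 0.8 m/s and contact force between the fingers and inner_element below 0.05 N).
It fails at once if the thick outer element is dropped (falls or is flung at over 0.8 m/s, untouched by the fingers: a fall of more than 30 mm) (linear speed of outer_element above 0.8 m/s and contact force between the fingers and outer_element below 0.05 N).
It fails at once if the cover is dropped (falls or is flung at over 0.8 m/s, untouched by the fingers: a fall of more than 30 mm) (linear speed of cover above 0.8 m/s and contact force between the fingers and cover below 0.05 N).
It fails at once if the rain cap is dropped (falls or is flung at over 0.8 m/s, untouched by the fingers: a fall of more than 30 mm) (linear speed of rain_cap above 0.8 m/s and contact force between the fingers and rain_cap below 0.05 N).
It fails at once if the bottle, the tin or the wrench is shifted by more than 30 mm (distance of any of oil_bottle, grease_tin, wrench from where it was at the start of the episode above 0.03 m).
It also fails if it takes over 112 s, if anything falls off the work surface, if the arm or the gripper's body presses on something with over 40 N, if the wrist force passes 120 N, or if a joint passes its speed limit or range.

### The arm

A 6-joint arm with a two-finger parallel gripper is mounted at the origin on the work surface. World frame = base frame: x ahead of the robot, y to its left, z up, the work surface at z = 0. Lengths are in m, angles in rad, forces in N, time in s.
With the tool pointing down it reaches from about 0.4 to 0.825 m from the base axis. Payload 7 kg.
Tool frame: the origin (TCP) lies midway between the tips of the shut fingers; the grasp point (between the pads) lies arm.hold_point_z behind it (arm.hold_point_z is the distance from the TCP to the grasp point, in m); z points along the fingers, y is the line along which they close (so a half turn about z gives the same grasp; the last joint's range is limited). The gripper opens to 88 mm and grips with 3 to 60 N. Pads are 19 mm wide; open, the fingers measure 130 mm over their backs; the gripper's body (78 mm by 193 mm) begins 47 mm behind the grasp point.
Start: joints at [-0.904, 0.359, 0.012, 0, -1.224, -0.288], TCP at [0.25, -0.627, 0.227] pointing down, gripper open.
Joint ranges: [-3.07, 3.07], [-1.43, 2.12], [-1.02, 1.25], [-3.03, 1.67], [-3.05, -0], [-3.03, 3.03]. Speed limits (rad/s): [2.39, 2.39, 3.01, 3.14, 3.14, 3.14].

### API

Orientations are given as [roll, pitch, yaw] about the fixed x, y, z axes, in that order (R = Rz(yaw) Ry(pitch) Rx(roll)).
In Python, from station import arm gives the robot as it stands.
- The arm moves only by the shell command python3 -m crank 'ROWS' [OPENING] [FORCE]. ROWS is JSON, a list that holds one entry, the list of rows, each a list of 4 numbers: the shift along the tool's x, y, z in units of 25 mm (1.0 is 25 mm), then the turn about the tool's z in units of 5 degrees (1.0 is 5 degrees). A call has 1 to 12 rows; each row is the pose to reach, as a shift and turn from the pose commanded when the call began, along the tool's axes at that moment; what a row does not reach only later rows make up. A row lasts 1/8 s, in which the tool goes at most 62.5 mm and 10.7 degrees, less where a joint would pass 70% of its speed; a pose out of reach is approached as far as the arm can. A call with a gripper value outside its range is refused whole. OPENING is the closure, from 0 (fully open) to 1 (shut), set as the call begins (- or left out, the last holds). The fingers move at their own pace and stop on an object; FORCE is the grip in N (left out, the last holds). Time passes only in rows, so rows that repeat a pose let the fingers close. It gives the time, the measured TCP pose, the force, the opening and the grip force at its end, in the units of the state.
- arm.get_state(): the state, without advancing time (a new reading comes with each control period).
- arm.grab_frame(name): name is "scene" or "top" or "wrist"; returns (picture, depth): 400x640x3 uint8, red, green, blue; 400x640 float32, m along the optical axis (not along the pixel's ray), 0 where there is no reading.
- arm.get_calibration(name): a dict with "mtx" (3x3 intrinsics, pixels), "R" (3x3) and "t" (3): a world point X has camera coordinates R X + t; the wrist camera has in their place "mount" (4x4, takes a point from camera to tool coordinates, whose origin is the TCP and whose axes are the flange's). Camera axes: x right, y down, z forward; pixel columns grow to the right and rows downward; lengths in m; the calibration is good to about 2 mm. A picture is of the moment at which its call begins: read the wrist's pose just before it. get_calibration takes no time and is no camera call.
- arm.job_done(): hands the job in; it is judged then, once.
Trained networks look in the newest picture that a camera, given by its name, has taken for a name from the list of things; names that differ only in an ending like _2 or _b are one class to them, and where a whole thing is asked for, a point or a joint stands for the part that bears it (a point fixed in the world has none). Each returns a list of dicts, best first, with "score" (0 to 1); they miss things now and then, are a little off and sometimes report something else, mostly with a low value. They report only what shows in the picture. A call takes as long as a camera call. They do not tell look-alikes from the thing itself.
- arm.recognise(thing, camera): "extent" ([left, top, width, height] in pixels, round what is visible of it).
- arm.trace(thing, camera): "mask" (400x640 bool, what is visible of it) and "extent" ([left, top, width, height] in pixels, round what is visible of it).
The state is a dict: "t": time; "q": joint angles; "qd": joint speeds; "joint_efforts": joint torques, N m; "eef_pos": TCP position; "ee_rot": TCP orientation; "force": force on the tool from outside, world axes, zero at the start; "moment": the same for the moment, N m; "width": finger opening in m; "gripper_force": force on a finger pad.
Only numpy, scipy, OpenCV 4.12 (cv2) and the standard library are available. Lean on these libraries where they do the work, as an engineer would, in place of code of your own. Each camera call takes 0.05 s, during which the arm holds its last target. There are 200 camera calls.

## Working session

There is one attempt and no reset: what is moved stays moved. The work goes in short steps, Python scripts to look and compute and a shell command to move; the robot and the scene stay as the last step left them, time stands still between calls to the robot, and variables do not carry over. Pictures are saved under pics/ and viewed, at most 14 in all, crops included, and the job is handed in when it is done.

```bash
mkdir -p pics; ls
cat > h.py <<'E'
import numpy as np, cv2
from station import arm
from scipy.spatial.transform import Rotation as Ro
def save(n,im): cv2.imwrite(f"pics/{n}.png",cv2.cvtColor(im,cv2.COLOR_RGB2BGR))
def world(name,d):
    c=arm.get_calibration(name);K=c["mtx"];v,u=np.mgrid[0:400,0:640]
    P=np.stack([(u-K[0][2])/K[0][0]*d,(v-K[1][2])/K[1][1]*d,d],-1)
    return (P-np.array(c["t"]))@np.array(c["R"])
def axes():
    s=arm.get_state();return np.array(s["eef_pos"]),Ro.from_euler("xyz",s["ee_rot"]).as_matrix()
def circ(xy):
    A=np.c_[2*xy,np.ones(len(xy))];s=np.linalg.lstsq(A,(xy**2).sum(1),rcond=None)[0];return s[:2],np.sqrt(s[2]+s[:2]@s[:2])
E
python3 - <<'E'
from h import *
for n in("top","scene"):
    im,d=arm.grab_frame(n);save(n,im);np.save(n,d)
    W=world(n,d);c=arm.get_calibration(n);print(n,-np.array(c["R"]).T@c["t"])
    for th in("base_pan","inner_element","outer_element","cover","rain_cap","oil_bottle","grease_tin","wrench"):
        for r in arm.trace(th,n):
            m=r["mask"]&(d>0);p=W[m]
            if len(p)<5: continue
            z=np.percentile(p[:,2],95);q=p[p[:,2]>z-.006]
            mid=(np.percentile(q[:,:2],1,0)+np.percentile(q[:,:2],99,0))/2
            print(th,round(r["score"],2),np.round(r["extent"]),"top z",z.round(3),"mid",mid.round(3),"size",np.ptp(q[:,:2],0).round(3))
print(arm.get_state()["ee_rot"],arm.hold_point_z)
E
```

```text
pics
top [ 0.38168774 -0.00345802  1.26974947]
base_pan 0.62 [305. 194.  58.  47.] top z 0.02 mid [ 0.462 -0.02 ] size [0.126 0.128]
inner_element 0.7 [220. 212.  16.  12.] top z 0.067 mid [0.457 0.257] size [0.029 0.027]
outer_element 0.84 [267. 148.  26.  30.] top z 0.054 mid [0.605 0.126] size [0.062 0.064]
cover 0.77 [462. 192.  45.  42.] top z 0.108 mid [ 0.47  -0.408] size [0.038 0.039]
cover 0.77 [397. 262.  42.  40.] top z 0.108 mid [ 0.293 -0.228] size [0.038 0.039]
cover 0.72 [404. 203.  45.  43.] top z 0.108 mid [ 0.442 -0.26 ] size [0.037 0.04 ]
rain_cap 0.84 [258. 197.  24.  22.] top z 0.035 mid [0.485 0.155] size [0.059 0.059]
rain_cap 0.78 [366. 139.  23.  25.] top z 0.035 mid [ 0.641 -0.138] size [0.06  0.059]
rain_cap 0.68 [448. 280.  25.  23.] top z 0.035 mid [ 0.266 -0.343] size [0.059 0.06 ]
oil_bottle 0.73 [484. 141.  40.  32.] top z 0.171 mid [ 0.621 -0.454] size [0.03  0.033]
grease_tin 0.87 [137. 161.  38.  38.] top z 0.079 mid [0.557 0.454] size [0.074 0.076]
wrench 0.92 [302.  59.  22.  67.] top z 0.012 mid [0.812 0.043] size [0.193 0.054]
scene [ 1.1453898 
[... 595 characters left out ...]
z 0.106 mid [ 0.295 -0.231] size [0.042 0.038]
cover 0.66 [126. 183.  54.  53.] top z 0.107 mid [ 0.473 -0.41 ] size [0.041 0.039]
rain_cap 0.7 [265. 230.  23.  26.] top z 0.033 mid [ 0.643 -0.141] size [0.063 0.061]
rain_cap 0.7 [354. 163.  25.  16.] top z 0.032 mid [0.488 0.153] size [0.062 0.06 ]
rain_cap 0.55 [160. 141.  27.  26.] top z 0.032 mid [ 0.268 -0.346] size [0.065 0.059]
oil_bottle 0.8 [102. 229.  52.  61.] top z 0.17 mid [ 0.624 -0.456] size [0.031 0.031]
grease_tin 0.94 [459. 144.  41.  38.] top z 0.076 mid [0.559 0.451] size [0.073 0.074]
wrench 0.94 [361. 249.  32.  86.] top z 0.01 mid [0.816 0.039] size [0.199 0.062]
[-3.14157644e+00  1.52145543e-06 -2.76277504e+00] 0.0188
```

Run:
```python
import cv2
im=cv2.imread("pics/top.png")
cv2.imwrite("pics/crop1.png",cv2.resize(im[40:320,120:540],None,fx=1.9,fy=1.9,interpolation=cv2.INTER_CUBIC))
```

```text
(no output)
```

View pics/crop1.png

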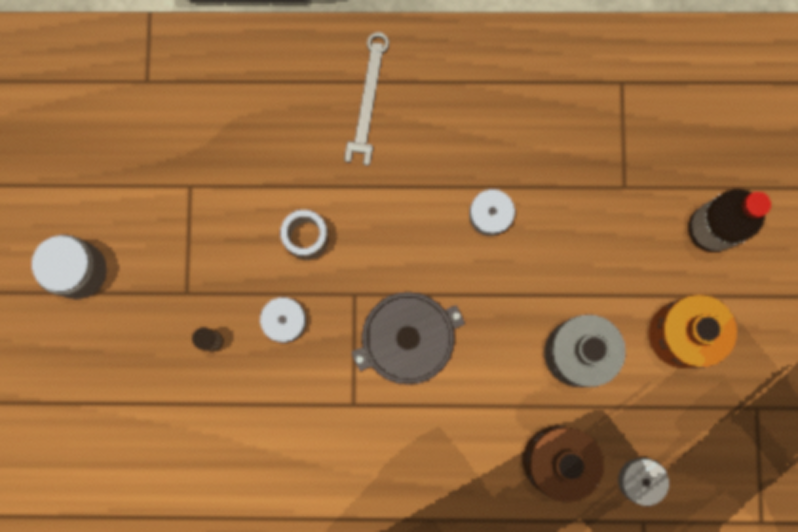

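The grey cover is at px (429,224). The orange one at px (487,213) and the brown one at px (417,283) are not meant. The three rain-cap look-alikes are at px (269,208), (379,151) and (460,293), at radii of 0.51, 0.66 and 0.43 m, so I take (379,151). I move over the pan first to look from near.

```bash
python3 -m crank '[[[-1.5,1.6,0,0.4],[-3,3.2,0,0.8],[-4.5,5,0,1.2],[-6,6.8,0,1.6],[-7.5,8.6,0,2],[-9,10.4,0,2.4],[-10.5,12,0,2.8],[-12,13.7,0,3.2],[-13.5,15.4,0,3.6],[-15,17.1,0,4],[-16,18.3,0,4.34],[-16.92,19.35,0,4.34]]]' 0.4
python3 -m crank '[[[0,0,0,0],[0,0,0,0],[0,0,0,0]]]'
cat >> h.py <<'E'
def wrist(thing,zlo,zhi,n=None):
    """centre of what lies between heights zlo..zhi (world) in the traced mask, wrist camera"""
    p,R=axes();im,d=arm.grab_frame("wrist")
    if n: save(n,im)
    c=arm.get_calibration("wrist");K=c["mtx"];M=np.array(c["mount"]);v,u=np.mgrid[0:400,0:640]
    P=np.stack([(u-K[0][2])/K[0][0]*d,(v-K[1][2])/K[1][1]*d,d],-1)
    W=(P@M[:3,:3].T+M[:3,3])@R.T+p
    for r in arm.trace(thing,"wrist"):
        m=r["mask"]&(d>0)&(W[...,2]>zlo)&(W[...,2]<zhi);q=W[m]
        if len(q)<50: continue
        a=q[:,:2];h=cv2.convexHull(a.astype(np.float32))[:,0].astype(float);cc,rr=circ(h)
        print(thing,round(r["score"],2),np.round(r["extent"]),"z",np.median(q[:,2]).round(4),"circle",cc.round(4),rr.round(4),"bbox",np.round([a.min(0),a.max(0)],4).tolist())
E
python3 - <<'E'
from h import *
wrist("base_pan",.012,.025,"w1")
wrist("base_pan",.0,.010)
print(axes()[0], arm.get_state()["ee_rot"])
E
```

```text
t: 2.4
eef_pos: [0.4641, -0.0195, 0.2269]
ee_rot: [3.141, 0.001, -3.141]
force: [0.0, -0.3, -0.5]
width: 0.0525
gripper_force: 0.0
t: 2.78
eef_pos: [0.4634, -0.022, 0.2266]
ee_rot: [-3.142, 0.0, 3.141]
force: [-0.3, -0.4, 0.6]
width: 0.0525
gripper_force: 0.0
base_pan 0.7 [262. 124. 121.  97.] z 0.0176 circle [ 0.462  -0.0205] 0.0633 bbox [[0.3986, -0.0834], [0.525, 0.0421]]
base_pan 0.84 [260. 125. 120.  97.] z 0.006 circle [ 0.4618 -0.0183] 0.0716 bbox [[0.3975, -0.1], [0.5212, 0.059]]
[ 0.4635828  -0.02181063  0.22666085] [3.14154771e+00 1.80772972e-04 3.14068686e+00]
```

View pics/w1.png

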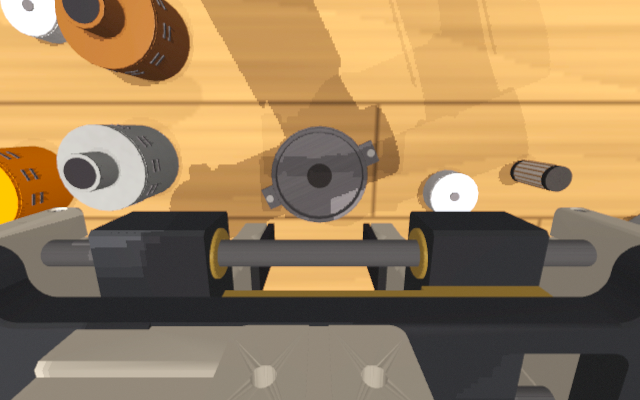

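The pan sits at px (319,175) under the wrist camera and measures (0.463,-0.021). The grey cover is at px (117,165) and the inner element at px (540,176). Next I go over the inner element.

```bash
python3 -m crank '[[[0,1.2,0,0],[0.1,2.8,0.3,0],[0.1,4.6,0.7,0],[0.2,6.4,1.2,0],[0.2,8.2,1.8,0],[0.26,9.8,2.4,0],[0.26,10.8,2.8,0],[0.26,11.08,3,0],[0.26,11.08,3,0],[0.26,11.08,3,0]]]' 0.4
python3 - <<'E'
from h import *
wrist("inner_element",.057,.07)
print(axes()[0])
E
```

```text
t: 4.22
eef_pos: [0.4574, 0.255, 0.152]
ee_rot: [3.141, 0.0, 3.141]
force: [1.0, -0.8, 0.2]
width: 0.0522
gripper_force: 0.0
inner_element 0.91 [306. 172.  37.  46.] z 0.0623 circle [0.4567 0.2581] 0.0152 bbox [[0.4416, 0.2438], [0.472, 0.2731]]
[0.45747507 0.25505483 0.15215468]
```

```bash
python3 -m crank '[[[0,0.06,0.8,0],[0,0.08,2,0],[0,0.08,3.2,0],[0,0.08,4.2,0],[0,0.08,4.7,0],[0,0.08,4.88,0],[0,0.08,4.88,0]]]' 0.4 
python3 -m crank '[[[0,0,0,0],[0,0,0,0],[0,0,0,0],[0,0,0,0],[0,0,0,0]]]' 1 20
python3 -m crank '[[[0,0,-0.5,0],[0,0,-1.2,0],[0,0,-2,0],[0,0,-2.6,0],[0,0,-2.8,0],[0,0,-2.8,0]]]'
```

```text
t: 5.2
eef_pos: [0.4575, 0.2579, 0.0301]
ee_rot: [3.141, 0.0, -3.142]
force: [-0.4, 1.3, -0.1]
width: 0.0526
gripper_force: 0.0
t: 5.82
eef_pos: [0.4574, 0.258, 0.03]
ee_rot: [3.141, 0.0, -3.141]
force: [-0.9, -0.2, 4.9]
width: 0.0294
gripper_force: 20.0
t: 6.58
eef_pos: [0.4571, 0.2578, 0.0997]
ee_rot: [3.141, 0.0, 3.142]
force: [-0.1, 1.2, -0.2]
width: 0.0293
gripper_force: 20.0
```

```bash
python3 -m crank '[[[0,-1,0,0],[0,-2.4,0,0],[-0.1,-4.2,0,0],[-0.1,-6,0,0],[-0.2,-7.8,0,0],[-0.22,-9.4,0,0],[-0.22,-10.5,0,0],[-0.22,-11,0,0],[-0.22,-11.16,0,0],[-0.22,-11.16,0,0],[-0.22,-11.16,0,0]]]'
python3 -m crank '[[[0,0,0.6,0],[0,0,1.3,0],[0,0,1.9,0],[0,0,2.2,0],[0,0,2.4,0],[0,0,2.48,0],[0,0,2.5,0],[0,0,2.5,0]]]'
```

```text
t: 7.95
eef_pos: [0.4628, -0.0206, 0.0995]
ee_rot: [3.142, 0.0, -3.141]
force: [-1.1, -0.4, -0.7]
width: 0.0296
gripper_force: 20.0
t: 8.95
eef_pos: [0.4629, -0.0212, 0.0374]
ee_rot: [3.141, 0.001, -3.142]
force: [-0.5, -0.4, -1.0]
width: 0.0297
gripper_force: 20.0
```

Run:
```python
from h import *
im,d=arm.grab_frame("scene");save("s2",cv2.resize(im[130:250,240:380],None,fx=4,fy=4,interpolation=cv2.INTER_CUBIC));print(arm.get_state()["eef_pos"],arm.get_state()["force"])
```

```text
[ 0.46287877 -0.02121732  0.03734289] [-0.11907758 -0.48346453 -1.37468208]
```

View pics/s2.png

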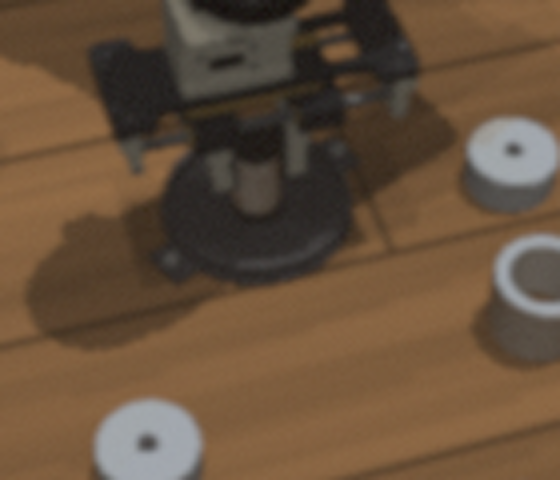

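The element stands upright between the fingers in the middle of the pan, at crop px (257,190). I release it and rise.

```bash
python3 -m crank '[[[0,0,0.04,0],[0,0,0.04,0]]]'
python3 -m crank '[[[0,0,0,0],[0,0,0,0],[0,0,0,0],[0,0,0,0]]]' 0.4
python3 -m crank '[[[0,0,-0.3,0],[0,0,-1.2,0],[0,0,-2.6,0],[0,0,-4.4,0],[0,0,-6,0],[0,0,-6.8,0],[0,0,-7,0],[0,0,-7,0],[0,0,-7,0]]]' 0
python3 - <<'E'
from h import *
wrist("inner_element",.06,.075);wrist("base_pan",.012,.025)
print(axes()[0])
E
```

```text
t: 9.25
eef_pos: [0.4627, -0.0213, 0.0361]
ee_rot: [3.142, 0.0, -3.142]
force: [-0.5, -0.0, -1.3]
width: 0.0297
gripper_force: 20.0
t: 9.75
eef_pos: [0.4627, -0.0212, 0.0361]
ee_rot: [3.142, 0.0, -3.141]
force: [0.1, -0.4, 0.7]
width: 0.0525
gripper_force: 0.0
t: 10.88
eef_pos: [0.4621, -0.0214, 0.21]
ee_rot: [-3.141, -0.002, 3.141]
force: [0.5, 0.4, -0.4]
width: 0.0879
gripper_force: 0.0
inner_element 0.79 [303. 166.  33.  37.] z 0.0682 circle [ 0.4618 -0.0208] 0.0151 bbox [[0.4469, -0.0358], [0.4766, -0.006]]
base_pan 0.68 [257. 129. 128. 100.] z 0.0176 circle [ 0.4619 -0.0202] 0.0635 bbox [[0.3994, -0.0841], [0.5256, 0.0465]]
[ 0.46246564 -0.02130125  0.21038815]
```

```bash
python3 -m crank '[[[-0.6,0.6,0,0],[-1.6,1.6,0.3,0],[-2.8,2.8,0.7,0],[-4,4,1.3,0],[-5,5,1.9,0],[-5.6,5.7,2.3,0],[-5.76,5.82,2.4,0],[-5.76,5.82,2.4,0],[-5.76,5.82,2.4,0]]]' 0
python3 - <<'E'
from h import *
wrist("outer_element",.044,.06)
print(axes()[0])
E
```

```text
t: 12.2
eef_pos: [0.6065, 0.1238, 0.1519]
ee_rot: [3.141, 0.001, 3.141]
force: [-0.4, -0.1, -0.9]
width: 0.0875
gripper_force: 0.0
outer_element 0.79 [286. 158.  70.  70.] z 0.0497 circle [0.6055 0.1257] 0.0323 bbox [[0.5733, 0.0934], [0.6379, 0.1586]]
[0.60657215 0.12379759 0.15196069]
```

```bash
python3 -m crank '[[[0.04,0.06,0.8,0],[0.04,0.06,2,0],[0.04,0.06,3.2,0],[0.04,0.06,4.2,0],[0.04,0.06,4.8,0],[0.04,0.06,5,0],[0.04,0.06,5,0]]]' 0
python3 -m crank '[[[0,0,0,0],[0,0,0,0],[0,0,0,0],[0,0,0,0],[0,0,0,0]]]' 1 25
python3 -m crank '[[[0,0,-0.4,0],[0,0,-1.2,0],[0,0,-2.2,0],[0,0,-3.2,0],[0,0,-3.8,0],[0,0,-4,0],[0,0,-4,0]]]'
```

```text
t: 13.18
eef_pos: [0.606, 0.1258, 0.0266]
ee_rot: [3.141, 0.001, -3.141]
force: [0.8, 0.3, 0.3]
width: 0.0879
gripper_force: 0.0
t: 13.8
eef_pos: [0.6059, 0.1259, 0.0265]
ee_rot: [3.141, 0.001, -3.141]
force: [-0.9, 0.9, 5.2]
width: 0.0633
gripper_force: 25.0
t: 14.68
eef_pos: [0.6054, 0.1257, 0.1257]
ee_rot: [3.142, -0.0, 3.142]
force: [-0.4, -0.5, -1.5]
width: 0.0637
gripper_force: 25.0
```

```bash
python3 -m crank '[[[0.6,-0.6,0,0],[1.6,-1.6,0,0],[2.8,-2.9,0,0],[4,-4.1,0,0],[5,-5.1,0,0],[5.5,-5.7,0,0],[5.7,-5.85,0,0],[5.72,-5.88,0,0],[5.72,-5.88,0,0],[5.72,-5.88,0,0]]]'
python3 - <<'E'
from h import *
wrist("outer_element",.13,.17,"w3")
print(axes()[0])
E
```

```text
t: 15.92
eef_pos: [0.4632, -0.0208, 0.1259]
ee_rot: [-3.141, -0.0, -3.141]
force: [-0.2, -0.1, -1.6]
width: 0.0636
gripper_force: 25.0
outer_element 0.8 [261. 181. 116. 110.] z 0.1486 circle [ 0.4604 -0.0207] 0.0309 bbox [[0.4304, -0.0519], [0.4868, 0.0109]]
[ 0.46297399 -0.0209389   0.12591817]
```

View pics/w3.png

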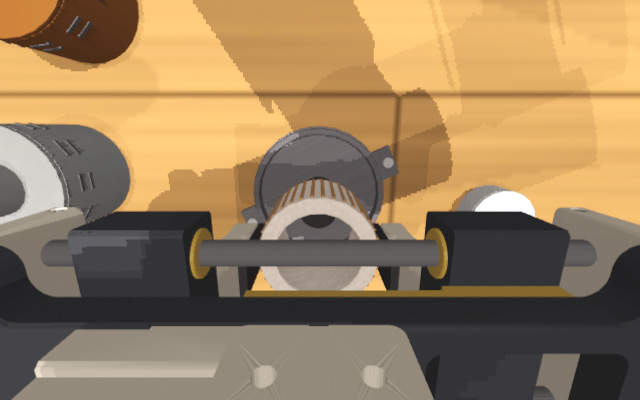

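The ring is held level at px (319,245), above the inner element at px (319,215). I lower it.

```bash
python3 -m crank '[[[0,0,0.3,0],[0,0,0.8,0],[0,0,1.3,0],[0,0,1.8,0],[0,0,2.3,0],[0,0,2.8,0],[0,0,3.2,0],[0,0,3.5,0],[0,0,3.65,0],[0,0,3.72,0],[0,0,3.72,0]]]'
```

```text
t: 17.4
eef_pos: [0.4629, -0.0212, 0.0332]
ee_rot: [3.141, 0.0, -3.142]
force: [-0.7, 0.0, -1.7]
width: 0.0638
gripper_force: 25.0
```

```bash
python3 -m crank '[[[0,0,0.03,0],[0,0,0.03,0]]]'
python3 -m crank '[[[0,0,0,0],[0,0,0,0],[0,0,0,0],[0,0,0,0],[0,0,0,0]]]' 0
python3 -m crank '[[[0,0,-0.3,0],[0,0,-1.2,0],[0,0,-2.6,0],[0,0,-4.4,0],[0,0,-6,0],[0,0,-6.8,0],[0,0,-7,0],[0,0,-7,0],[0,0,-7,0]]]' 0
python3 - <<'E'
from h import *
wrist("inner_element",.06,.075);wrist("outer_element",.05,.0605)
print(axes()[0])
E
```

```text
t: 17.65
eef_pos: [0.4629, -0.0212, 0.0325]
ee_rot: [3.141, 0.001, -3.141]
force: [0.3, -0.4, -1.2]
width: 0.0635
gripper_force: 25.0
t: 18.27
eef_pos: [0.4627, -0.0212, 0.0323]
ee_rot: [3.142, -0.0, -3.142]
force: [0.0, 0.4, -0.7]
width: 0.0874
gripper_force: 0.0
t: 19.4
eef_pos: [0.4621, -0.0214, 0.2062]
ee_rot: [-3.141, -0.002, 3.141]
force: [-0.6, 0.1, 0.6]
width: 0.0878
gripper_force: 0.0
inner_element 0.71 [304. 168.  31.  37.] z 0.0681 circle [ 0.4618 -0.0208] 0.0151 bbox [[0.4465, -0.0357], [0.4767, -0.0062]]
outer_element 0.82 [290. 154.  59.  62.] z 0.0557 circle [ 0.4626 -0.0207] 0.0322 bbox [[0.4301, -0.0522], [0.4937, 0.0114]]
[ 0.46248802 -0.02132954  0.2066636 ]
```

```bash
python3 -m crank '[[[0,-0.8,0,0],[0.1,-2.2,0,0],[0.3,-3.9,0,0],[0.5,-5.6,0,0],[0.6,-7.2,0,0],[0.7,-8.5,0,0],[0.76,-9.3,0,0],[0.76,-9.6,0,0],[0.76,-9.6,0,0],[0.76,-9.6,0,0]]]' 0.25
python3 - <<'E'
from h import *
wrist("cover",.1,.112,"w4");wrist("cover",.072,.082)
print(axes()[0])
E
```

```text
t: 20.85
eef_pos: [0.4438, -0.2607, 0.2073]
ee_rot: [3.141, -0.0, -3.141]
force: [-0.1, 0.5, 0.2]
width: 0.0659
gripper_force: 0.0
cover 0.85 [275. 139.  90.  92.] z 0.1062 circle [ 0.4425 -0.2609] 0.0196 bbox [[0.4229, -0.28], [0.4618, -0.2416]]
cover 0.66 [299.   0. 108.  96.] z 0.1063 circle [ 0.2932 -0.229 ] 0.0196 bbox [[0.2783, -0.2485], [0.3129, -0.2095]]
cover 0.57 [140. 163. 104.  78.] z 0.1055 circle [ 0.4683 -0.4082] 0.0185 bbox [[0.45, -0.4224], [0.4582, -0.3929]]
cover 0.85 [301.   0. 105.  94.] z 0.078 circle [ 0.2947 -0.2288] 0.0465 bbox [[0.2674, -0.2764], [0.3406, -0.1813]]
cover 0.72 [274. 139.  91.  92.] z 0.0779 circle [ 0.4424 -0.2607] 0.0473 bbox [[0.3955, -0.3083], [0.4903, -0.2131]]
cover 0.55 [137. 162. 110.  79.] z 0.0776 circle [ 0.4685 -0.4081] 0.0468 bbox [[0.4221, -0.4549], [0.4978, -0.3611]]
[ 0.44389483 -0.26072957  0.20744033]
```

View pics/w4.png

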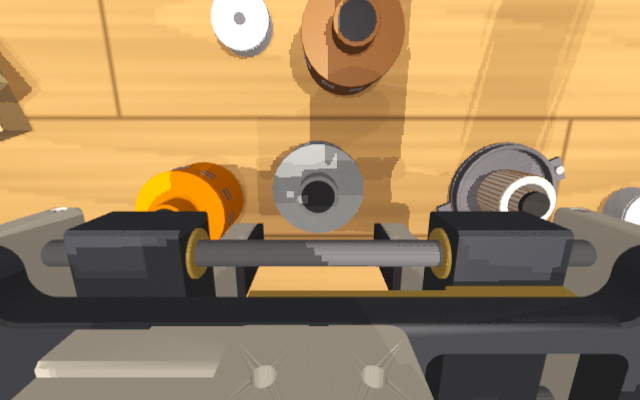

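The grey cover is right ahead at px (318,190). The brown one is at px (353,30) and the orange one at px (190,205). I descend on the neck.

```bash
python3 -m crank '[[[0.02,0,0.8,0],[0.02,0,2,0],[0.02,0,3.2,0],[0.02,0,4.2,0],[0.02,0,4.8,0],[0.02,0,4.97,0],[0.02,0,4.97,0]]]' 0.25
python3 -m crank '[[[0,0,0,0],[0,0,0,0],[0,0,0,0],[0,0,0,0],[0,0,0,0]]]' 1 40
python3 -m crank '[[[0,0,-0.4,0],[0,0,-1.2,0],[0,0,-2.2,0],[0,0,-3.2,0],[0,0,-4,0],[0,0,-4.4,0],[0,0,-4.4,0]]]'
```

```text
t: 21.92
eef_pos: [0.4436, -0.2613, 0.0835]
ee_rot: [-3.141, 0.0, -3.141]
force: [-0.6, -0.1, 1.1]
width: 0.0656
gripper_force: 0.0
t: 22.55
eef_pos: [0.4434, -0.2613, 0.0834]
ee_rot: [-3.141, 0.0, -3.141]
force: [-0.8, 0.7, 4.5]
width: 0.0394
gripper_force: 40.0
t: 23.42
eef_pos: [0.4432, -0.2612, 0.1933]
ee_rot: [3.141, 0.001, 3.142]
force: [0.0, 0.6, -4.0]
width: 0.0394
gripper_force: 40.0
```

```bash
python3 -m crank '[[[0,0.7,0,0],[-0.1,1.8,0,0],[-0.3,3.2,0,0],[-0.4,4.6,0,0],[-0.5,6,0,0],[-0.6,7.4,0,0],[-0.7,8.6,0,0],[-0.77,9.3,0,0],[-0.77,9.6,0,0],[-0.77,9.61,0,0],[-0.77,9.61,0,0],[-0.77,9.61,0,0]]]'
python3 - <<'E'
from h import *
im,d=arm.grab_frame("scene");save("s5",cv2.resize(im[90:240,220:400],None,fx=4,fy=4,interpolation=cv2.INTER_CUBIC));wrist("cover",.185,.195);print(axes()[0])
E
```

```text
t: 24.92
eef_pos: [0.4623, -0.0216, 0.193]
ee_rot: [-3.141, -0.0, 3.141]
force: [-0.0, -0.7, -3.8]
width: 0.0393
gripper_force: 40.0
cover 0.65 [249. 146. 141. 145.] z 0.1876 circle [ 0.4602 -0.0214] 0.0464 bbox [[0.414, -0.0659], [0.501, 0.0229]]
[ 0.46240296 -0.02142633  0.19303572]
```

View pics/s5.png

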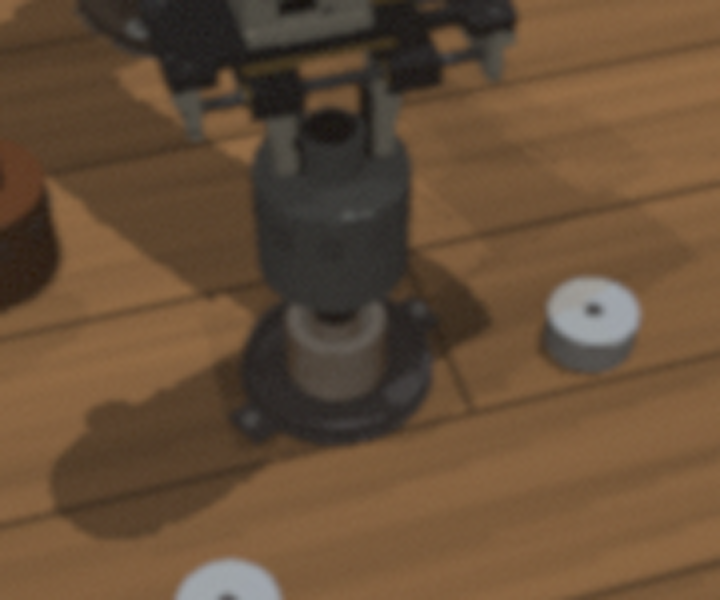

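The cover hangs level at crop px (332,210), above the elements at px (335,345). I lower it.

```bash
python3 -m crank '[[[0,0,0.3,0],[0,0,0.8,0],[0,0,1.4,0],[0,0,2,0],[0,0,2.6,0],[0,0,3.1,0],[0,0,3.5,0],[0,0,3.8,0],[0,0,4,0],[0,0,4.1,0],[0,0,4.12,0],[0,0,4.12,0]]]'
```

```text
t: 26.58
eef_pos: [0.4627, -0.0209, 0.0903]
ee_rot: [3.141, 0.001, -3.141]
force: [0.4, 0.7, -4.0]
width: 0.0389
gripper_force: 40.0
```

```bash
python3 -m crank '[[[0,0,0.04,0],[0,0,0.04,0]]]'
python3 -m crank '[[[0,0,0,0],[0,0,0,0],[0,0,0,0],[0,0,0,0],[0,0,0,0]]]' 0.25
python3 -m crank '[[[0,0,-0.3,0],[0,0,-1.2,0],[0,0,-2.6,0],[0,0,-4,0],[0,0,-5,0],[0,0,-5.4,0],[0,0,-5.4,0],[0,0,-5.4,0]]]' 0
python3 - <<'E'
from h import *
wrist("cover",.105,.118);wrist("cover",.079,.089)
print(axes()[0])
E
```

```text
t: 26.82
eef_pos: [0.4627, -0.0209, 0.0894]
ee_rot: [3.141, 0.001, -3.141]
force: [0.2, 1.4, -0.1]
width: 0.0392
gripper_force: 40.0
t: 27.45
eef_pos: [0.4625, -0.021, 0.0891]
ee_rot: [-3.142, 0.0, -3.141]
force: [0.3, 0.1, -0.1]
width: 0.066
gripper_force: 0.0
t: 28.45
eef_pos: [0.4618, -0.0211, 0.223]
ee_rot: [-3.141, -0.002, 3.141]
force: [-1.0, -0.8, 0.3]
width: 0.0874
gripper_force: 0.0
cover 0.87 [277. 140.  87.  89.] z 0.1122 circle [ 0.4617 -0.0205] 0.0197 bbox [[0.4421, -0.04], [0.4815, -0.0015]]
cover 0.62 [ 50.   0. 141.  84.] z 0.106 circle [ 0.2945 -0.2286] 0.0186 bbox [[0.2903, -0.248], [0.3127, -0.2086]]
cover 0.73 [278. 142.  86.  90.] z 0.0839 circle [ 0.4618 -0.0204] 0.0476 bbox [[0.4148, -0.0682], [0.5096, 0.0268]]
cover 0.61 [ 50.   0. 140.  82.] z 0.082 circle [ 0.299  -0.2262] 0.0414 bbox [[0.2808, -0.2713], [0.3388, -0.1804]]
[ 0.46216704 -0.02109808  0.22330604]
```

```bash
python3 -m crank '[[[-0.7,-0.5,0,0],[-1.9,-1.3,0.2,0],[-3.4,-2.2,0.7,0],[-4.8,-3.2,1.3,0],[-6,-4,2,0],[-6.8,-4.5,2.6,0],[-7.17,-4.73,2.98,0],[-7.17,-4.73,2.98,0],[-7.17,-4.73,2.98,0],[-7.17,-4.73,2.98,0]]]' 0
python3 - <<'E'
from h import *
wrist("rain_cap",.025,.036,"w6")
print(axes()[0])
E
```

```text
t: 29.9
eef_pos: [0.6417, -0.1387, 0.1508]
ee_rot: [3.142, 0.002, -3.141]
force: [0.1, -0.3, -0.4]
width: 0.0877
gripper_force: 0.0
rain_cap 0.79 [584.   0.  56.  70.] z 0.0301 circle [0.4899 0.1483] 0.0257 bbox [[0.4676, 0.1232], [0.5167, 0.1581]]
rain_cap 0.78 [287. 157.  64.  65.] z 0.03 circle [ 0.6406 -0.1389] 0.0302 bbox [[0.6101, -0.1687], [0.6707, -0.1091]]
[ 0.64171165 -0.13881213  0.15057397]
```

View pics/w6.png

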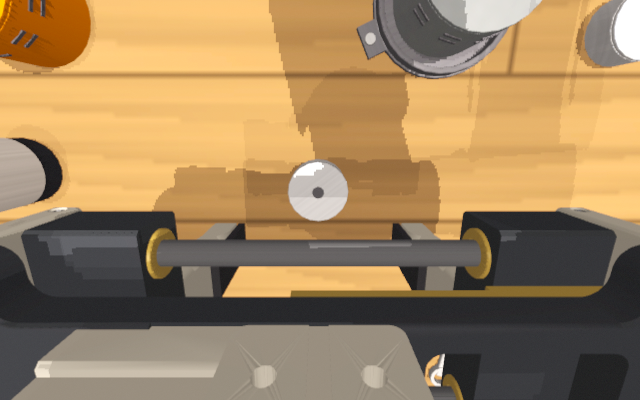

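The far rain cap is at px (318,191), centred below the gripper. I descend.

```bash
python3 -m crank '[[[0.03,0,0.8,0],[0.03,0,2,0],[0.03,0,3.4,0],[0.03,0,4.6,0],[0.03,0,5.3,0],[0.03,0,5.6,0],[0.03,0,5.68,0],[0.03,0,5.68,0]]]' 0
python3 -m crank '[[[0,0,0,0],[0,0,0,0],[0,0,0,0],[0,0,0,0],[0,0,0,0]]]' 1 25
python3 -m crank '[[[0,0,-0.5,0],[0,0,-1.4,0],[0,0,-2.6,0],[0,0,-3.8,0],[0,0,-5,0],[0,0,-5.8,0],[0,0,-6,0],[0,0,-6,0]]]'
```

```text
t: 31.0
eef_pos: [0.6416, -0.1392, 0.0085]
ee_rot: [-3.142, 0.001, -3.141]
force: [0.2, -0.7, 0.1]
width: 0.0876
gripper_force: 0.0
t: 31.62
eef_pos: [0.6411, -0.1393, 0.0078]
ee_rot: [-3.142, 0.0, -3.141]
force: [-0.8, 0.2, 3.7]
width: 0.0622
gripper_force: 25.0
t: 32.62
eef_pos: [0.6407, -0.1392, 0.1575]
ee_rot: [3.141, -0.0, 3.141]
force: [-0.6, 0.5, -1.5]
width: 0.0626
gripper_force: 25.0
```

```bash
python3 -m crank '[[[0.7,0.5,0,0],[1.8,1.2,0,0],[3.2,2.1,0,0],[4.6,3.1,0,0],[5.8,3.9,0,0],[6.6,4.4,0,0],[7.0,4.65,0,0],[7.13,4.73,0,0],[7.13,4.73,0,0],[7.13,4.73,0,0],[7.13,4.73,0,0]]]'
python3 -m crank '[[[0,0,0.3,0],[0,0,0.7,0],[0,0,1.2,0],[0,0,1.7,0],[0,0,2.1,0],[0,0,2.35,0],[0,0,2.45,0],[0,0,2.5,0],[0,0,2.5,0]]]'
python3 - <<'E'
from h import *
im,d=arm.grab_frame("scene");save("s7",cv2.resize(im[90:240,220:400],None,fx=4,fy=4,interpolation=cv2.INTER_CUBIC))
E
```

```text
t: 34.0
eef_pos: [0.463, -0.0213, 0.1573]
ee_rot: [-3.141, -0.0, 3.141]
force: [0.7, -0.4, -1.2]
width: 0.062
gripper_force: 25.0
t: 35.12
eef_pos: [0.4629, -0.0209, 0.0953]
ee_rot: [3.141, 0.0, -3.141]
force: [0.3, -0.3, -0.8]
width: 0.0621
gripper_force: 25.0
```

View pics/s7.png

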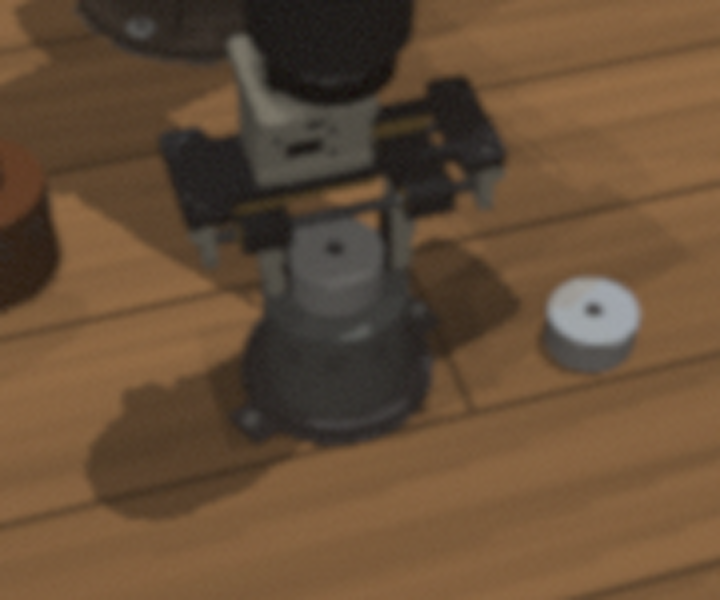

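The cap sits level over the neck, at crop px (335,265). I seat it, release and rise.

```bash
python3 -m crank '[[[0,0,0.05,0],[0,0,0.05,0],[0,0,0.05,0]]]'
python3 -m crank '[[[0,0,0,0],[0,0,0,0],[0,0,0,0],[0,0,0,0],[0,0,0,0]]]' 0
python3 -m crank '[[[0,0,-0.3,0],[0,0,-1.2,0],[0,0,-2.6,0],[0,0,-4,0],[0,0,-5,0],[0,0,-5.4,0],[0,0,-5.4,0],[0,0,-5.4,0]]]' 0
python3 - <<'E'
from h import *
wrist("rain_cap",.108,.125,"w8");wrist("cover",.079,.089)
print(axes()[0])
E
```

```text
t: 35.55
eef_pos: [0.4627, -0.021, 0.0938]
ee_rot: [3.142, 0.0, -3.142]
force: [-0.6, -0.3, -1.4]
width: 0.0622
gripper_force: 25.0
t: 36.17
eef_pos: [0.4627, -0.021, 0.0938]
ee_rot: [3.142, -0.0, -3.142]
force: [-0.4, -0.1, 0.7]
width: 0.0876
gripper_force: 0.0
t: 37.17
eef_pos: [0.4621, -0.0211, 0.2277]
ee_rot: [-3.141, -0.002, 3.142]
force: [-0.1, -0.4, -1.2]
width: 0.0874
gripper_force: 0.0
rain_cap 0.78 [285. 162.  66.  63.] z 0.116 circle [ 0.4624 -0.0207] 0.0305 bbox [[0.4317, -0.0511], [0.493, 0.0098]]
cover 0.84 [ 53.   0. 136.  84.] z 0.082 circle [ 0.2977 -0.2267] 0.0424 bbox [[0.2787, -0.2728], [0.34, -0.181]]
cover 0.83 [275. 142.  90.  85.] z 0.0839 circle [ 0.4618 -0.0204] 0.0476 bbox [[0.4143, -0.0679], [0.5092, 0.0273]]
[ 0.46239095 -0.02109475  0.22803985]
```

View pics/w8.png

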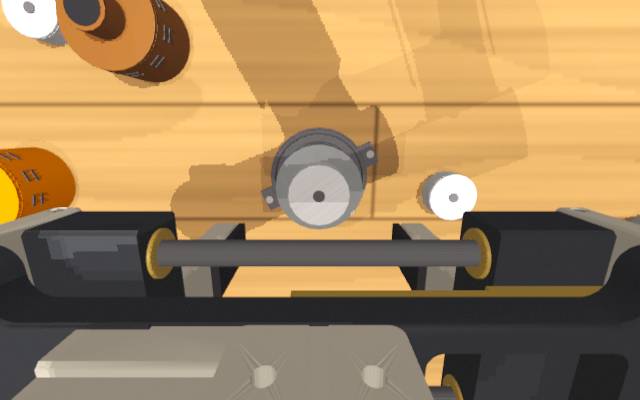

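The cap's top is at 0.116 m, as it should be, and the cap is centred on the cover at px (319,195).

```bash
python3 -c "
from station import arm;print(arm.job_done())"
```

```text
the job is handed in; nothing more can be done
None
```

I assembled the air cleaner in the order you gave, and by my last measurements the cover and rain cap sit level, centred and at the right height; I handed the job in at about 37 s, without seeing the judge's result.

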